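# Chock a row of copper tube offcuts

## Task

Three copper tube offcuts lie loose on the layout board. Lay the wooden chock, which stands on its end beside the board, down on its base with its slope towards the row, and with it square to the row, against the middle of the last tube, push the row together until the tubes are tight against each other and against the stop batten; press it home firmly for about a second, with roughly 10 newtons, without ramming, then let go so that the chock stays there and keeps the tubes from rolling apart. Leave the hammer, the brass bowl and the wooden swage block where they are.

Things in the scene. Friction and masses are not known exactly. Their poses are not given: they have to be found in the camera images.
- board: fixed pale wood board 200 (x) x 460 (y) x 18 mm. Origin: centre of its underside, z up. The row is pushed along its +y. Across it, beyond tube1, is the rigid fixed stop batten (180 x 40 x 40 mm high). The stop's place is not reported and varies: its face to the tubes is 105 to 140 mm from the origin along +y, to be felt for (or seen).
- tube1: copper tube offcut lying on its side on the board, outer diameter 54 mm, 140 mm long, 0.5 kg (+-30 %), rolls freely. Origin: middle of its axis, 27 mm above the board; x runs along the tube. The one nearest the stop batten (farthest along the board's +y).
- tube2: copper tube offcut lying on its side on the board, outer diameter 54 mm, 140 mm long, 0.5 kg (+-30 %), rolls freely. Origin: middle of its axis, 27 mm above the board; x runs along the tube. The middle one.
- tube3: copper tube offcut lying on its side on the board, outer diameter 54 mm, 140 mm long, 0.5 kg (+-30 %), rolls freely. Origin: middle of its axis, 27 mm above the board; x runs along the tube. The last one, farthest from the stop: the chock bears on this one. The tubes start 10 to 35 mm apart, about parallel to the board's x and centred on its width.
- chock: loose hardwood wedge 90 long, 50 high, 50 mm wide, 0.22 kg (+-30 %), at first standing on the bench on its square heel, toe up. Origin: centre of the heel face. z: heel to toe. x: out of its base, a flat face 25 mm from the origin, finally face down on the board. y: across the flat flanks, 25 mm each side. Opposite the base it is flat for 48 mm from the heel, then slopes at 49 deg to the toe.
- chock_toe (a point): middle of the chock's thin toe edge, on the base face 90 mm from the heel. In use the chock's z points along the board's +y; when the slope touches tube3 the toe is under the tube, 12 mm short of the point right below its axis (that axis is then 102 mm ahead of the heel).
- hammer: bystander: hammer with a 260 mm handle lying beyond the board. Origin under the middle of the tool. Do not disturb.
- bowl: bystander: brass bowl, 130 mm wide, 50 mm high, origin at the centre of its underside. Do not disturb.
- swage: bystander: dark wooden swage block 120 x 120 x 90 mm high, origin at the centre of its underside. Do not disturb.
There are look-alikes about, which are no part of the job. Leave any blue look-alike of the tube3 alone.

How it is judged (in metres and radians):
On the way:
1. the chock, base down, presses the row tight: for 0.25 s over 5 N on tube3, over 2 N passed on to tube2 and to tube1, and no tube moving over 15 mm/s (angle between chock's own x axis and vertical above 2.95 rad and contact force between chock and tube3 above 5 N and contact force between tube3 and tube2 above 2 N and contact force between tube2 and tube1 above 2 N and linear speed of each of tube1, tube2, tube3 below 0.015 m/s), for 0.25 s.
At the end, for the whole second after the job is handed in: Chock at rest on the board, base down, square to the row (0.15 rad), released, at most 4 mm off tube3 and within 40 mm of its middle; tubes at rest on the board (raised under 4 mm), neighbours at most 4 mm apart, parallel to the board's x within 0.1 rad (angle between chock's own x axis and vertical above 3.04 rad and angle between the z axis of chock and the y axis of board, either way round below 0.15 rad and z of tube3 in the frame of chock between 0.09 and 0.1065 m and y of tube3 in the frame of chock between -0.04 and 0.04 m and distance between tube1 and tube2 below 0.058 m and distance between tube2 and tube3 below 0.058 m and z of chock_toe in the frame of board below 0.022 m and contact force between the fingers and chock below 0.1 N and linear speed of each of chock, tube1, tube2, tube3 below 0.01 m/s and angle between the x axis of each of tube1, tube2, tube3 and the x axis of board, either way round below 0.1 rad and z of tube1 in the frame of board between 0.04 and 0.049 m and z of tube2 in the frame of board between 0.04 and 0.049 m and z of tube3 in the frame of board between 0.04 and 0.049 m); the robot touches nothing.
It fails at once if a bystander (hammer, bowl or wooden swage block) is moved by more than 25 mm (distance of any of hammer, bowl, swage from where it was at the start of the episode above 0.025 m).
It fails at once if the tubes are rammed: more than 45 N between the chock and a tube (contact force between chock and tube1 above 45 N or contact force between chock and tube2 above 45 N or contact force between chock and tube3 above 45 N).
It also fails if it takes over 66 s, if anything falls off the work surface, if the arm or the gripper's body presses on something with over 40 N, if the wrist force passes 120 N, or if a joint passes its speed limit or range.

## Robot

A 6-joint arm with a two-finger parallel gripper is mounted at the origin on the work surface. World frame = base frame: x ahead of the robot, y to its left, z up, the work surface at z = 0. Lengths are in mm, angles in rad, forces in N, time in s.
With the tool pointing down it reaches from about 250 to 775 mm from the base axis. Payload 4 kg.
Tool frame: the origin (TCP) lies between the finger pads; the fingertips stand 22 mm ahead of it and the grasp point (between the pads) lies 3 mm ahead of it; z points along the fingers, y is the line along which they close (so a half turn about z gives the same grasp; the last joint's range is limited). The gripper opens to 94 mm and grips with 3 to 60 N. Pads are 16 mm wide; open, the fingers measure 119 mm over their backs; the gripper's body (75 mm by 177 mm) begins 78 mm behind the grasp point.
Start: joints at [1.081, 0.087, 1.371, -0, 1.684, -0.103], TCP at [207.485, 509.38, 227.506] pointing down, gripper open.
Joint ranges: [-3.1, 3.1], [-0.76, 2.03], [0.27, 2.55], [-1.08, 4.22], [0.17, 2.65], [-2.57, 2.57]. Speed limits (rad/s): [2.79, 2.79, 3.14, 3.14, 3.14, 3.14].

## Interface

Orientations are given as a unit quaternion [x, y, z, w].
In Python, from station import manip gives the robot as it stands.
- The arm moves only by the tool move_arm, never from a script. Its argument "rows" is a list that holds one entry, the list of rows, each a list of 5 numbers: the shift along the tool's x, y, z as a fraction of full scale, then the turn about the tool's z as a fraction of full scale, then the gripper's target within -1 to 1 (shut at 1, half-way at 0, fully open at -1). A call has 1 to 10 rows; each row shifts and turns the commanded pose from where the row before left it, along the tool's axes as they then stand; what a row does not reach is not made up. Full scale, the value 1, is 20 mm for a shift and 4 degrees for a turn. A row lasts 1/10 s, in which the tool goes at most 50 mm and 8.59 degrees, less where a joint would pass 70% of its speed; a pose out of reach is approached as far as the arm can. A call with a number of a shift or a turn outside -1 to 1 is refused whole. A call with a gripper value outside its range is refused whole. The fingers move at their own pace and stop on an object; the grip force is fixed at half the most. Time passes only in rows, so rows that do not move let the fingers close. It gives the time, the measured TCP pose, the force, the opening and the grip force at its end, in the units of the state.
- manip.observe(): the state, without advancing time (a new reading comes with each control period).
- manip.capture(name): name is "scene" or "top"; returns the picture (400x640x3 uint8, red, green, blue); there is no depth.
- manip.camera_params(name): a dict with "vertical_fov" (degrees; the focal length in pixels is half the picture's height over the tangent of half this angle, whatever the lens; pixels are square), "cx", "cy" (the principal point, pixels), "R" (3x3) and "t" (3): a world point X has camera coordinates R X + t. Camera axes: x right, y down, z forward; pixel columns grow to the right and rows downward; lengths in mm; the calibration is good to about 2 mm. A picture is of the moment at which its call begins. camera_params takes no time and is no camera call.
- manip.hand_in(): hands the job in; it is judged then, once.
The state is a dict: "time": time; "qpos": joint angles; "dq": joint speeds; "joint_efforts": joint torques, N m; "tool_pos": TCP position; "ee_rot": TCP orientation; "contact_force": force on the tool from outside, world axes, zero at the start; "wrist_torque": the same for the moment, N m; "grip_width": finger opening in mm; "grip_force": force on a finger pad.
Only numpy, scipy, OpenCV 4.12 (cv2) and the standard library are available. Lean on these libraries where they do the work, as an engineer would, in place of code of your own. Each camera call takes 0.05 s, during which the arm holds its last target. There are 200 camera calls.

## Working session

There is one attempt and no reset: what is moved stays moved. The work goes in short steps, Python scripts to look and compute and a tool call to move; the robot and the scene stay as the last step left them, time stands still between calls to the robot, and variables do not carry over. Pictures are saved under pics/ and viewed, at most 10 in all, crops included, and the job is handed in when it is done.

Besides the shell and the picture viewer there is one more tool, called by a JSON object that holds its "op" and its "data". move_arm: Moves the arm, as the interface text tells. Its arguments: {"type":"object","properties":{"rows":{"type":"array","items":{"type":"array","items":{"type":"array","items":{"type":"number","minimum":-1,"maximum":1}}}}},"required":["rows"]}

```bash
mkdir -p pics; cat > h.py <<'E'
import numpy as np, cv2
from station import manip
def cam(n):
    p=manip.camera_params(n); f=200/np.tan(np.radians(p["vertical_fov"])/2)
    return f,p["cx"],p["cy"],np.array(p["R"]),np.array(p["t"])
def ray(n,u,v,z):
    f,cx,cy,R,t=cam(n); C=-R.T@t; d=R.T@np.array([(u-cx)/f,(v-cy)/f,1]); return C+d*(z-C[2])/d[2]
def proj(n,X):
    f,cx,cy,R,t=cam(n); c=R@np.array(X)+t; return np.array([cx+f*c[0]/c[2],cy+f*c[1]/c[2]])
def snap(n,name):
    im=cv2.cvtColor(manip.capture(n),cv2.COLOR_RGB2BGR); cv2.imwrite(f"pics/{name}.png",im); return im
E
python3 - <<'E'
from h import *
snap("top","top0");snap("scene","scene0")
for n in("top","scene"):
    f,cx,cy,R,t=cam(n);print(n,f,cx,cy,R.round(3).tolist(),(-R.T@t).round(0))
o=manip.observe();print(o["time"],o["tool_pos"],o["ee_rot"],o["contact_force"])
E
```

```text
top 389.2379528793798 321.07839106507066 198.5362644621825 [[-0.013, -1.0, -0.021], [-0.995, 0.015, -0.096], [0.096, 0.02, -0.995]] [ 440.   98. 1075.]
scene 432.896951509524 321.6294977890862 197.5790669349708 [[0.007, 1.0, 0.008], [0.564, 0.003, -0.826], [-0.826, 0.01, -0.564]] [1461.  107.  716.]
0.1 [207.27367663 508.97863747 226.46379961] [ 1.92181175e-01  9.81359006e-01 -9.08695672e-04 -2.68110930e-04] [-0.51153381  0.24352402  0.57455874]
```

View pics/top0.png

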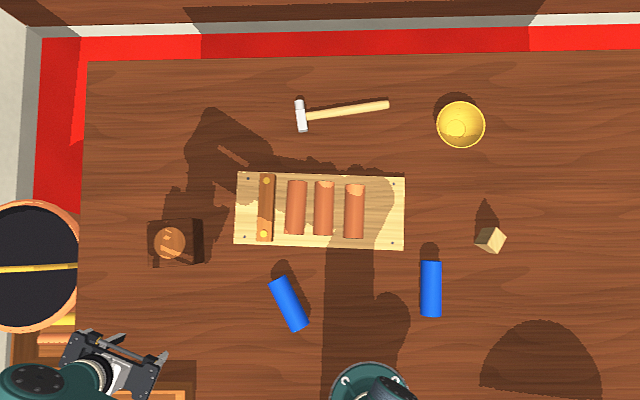

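View pics/scene0.png

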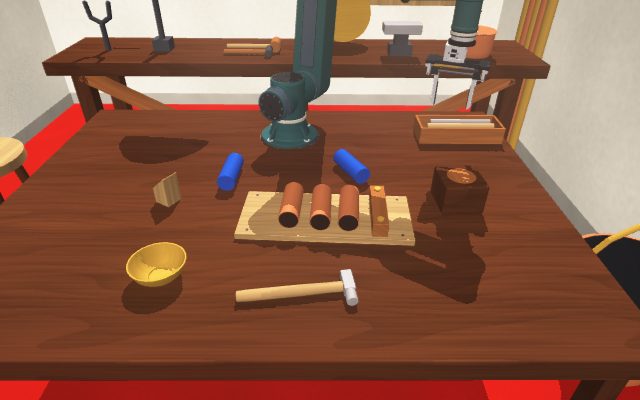

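The three copper tubes are at top (297,208), (324,208) and (354,210), with the stop at (266,207). The rightmost tube is farthest from the stop, so it is tube3. The blue cylinders at (288,304) and (431,288) are look-alikes. The chock stands at top (490,240), scene (167,190). Next I'll enlarge it to see which side its base is on.

```bash
python3 - <<'E'
from h import *
a=cv2.imread("pics/top0.png")[195:275,450:530];b=cv2.imread("pics/scene0.png")[155:225,130:210]
a=cv2.resize(a,(400,400),interpolation=2);b=cv2.resize(b,(400,350),interpolation=2)
cv2.imwrite("pics/c.png",np.hstack([a,cv2.copyMakeBorder(b,0,50,0,0,0)]))
for p in[(237,171),(405,178),(404,250),(234,243)]: print("board",ray("top",*p,18).round(0))
im=cv2.imread("pics/top0.png");hsv=cv2.cvtColor(im,cv2.COLOR_BGR2HSV)
for u in(283,289,304,308,315,333,345,364):print(u,[ray("top",u,v,45).round(0)[:2] for v in(185,230)])
print(im[210,255:370].tolist())
E
```

```text
board [622. 350.  18.]
board [ 596. -111.   18.]
board [ 401. -101.   18.]
board [425. 357.  18.]
283 [array([578., 220.]), array([458., 220.])]
289 [array([578., 204.]), array([458., 204.])]
304 [array([577., 164.]), array([457., 165.])]
308 [array([577., 153.]), array([457., 154.])]
315 [array([577., 134.]), array([457., 136.])]
333 [array([576.,  86.]), array([456.,  88.])]
345 [array([575.,  54.]), array([456.,  57.])]
364 [array([575.,   4.]), array([455.,   7.])]
[[163, 240, 254], [168, 246, 255], [144, 228, 255], [64, 115, 188], [56, 103, 174], [59, 108, 176], [59, 107, 174], [62, 106, 173], [62, 109, 176], [61, 111, 181], [63, 115, 186], [65, 118, 191], [65, 117, 189], [65, 113, 187], [63, 115, 186], [65, 122, 196], [69, 125, 200], [54, 97, 160], [24, 44, 79], [63, 101, 144], [141, 219, 255], [180, 255, 255], [151, 231, 255], [105, 164, 217], [108, 169, 219], [113, 171, 220], [112, 172, 222], [114, 176, 223], [118, 180, 226], [111, 173, 223], [82, 128, 182], [59, 90, 166], [70, 110, 193], [72, 117, 205], [77, 121, 212], [77, 125, 219], [78, 127, 222], [81, 133, 226], [88, 141
[... 542 characters left out ...]
81, 133, 228], [81, 130, 224], [80, 130, 223], [78, 125, 220], [72, 118, 207], [63, 104, 185], [81, 127, 190], [113, 176, 224], [124, 190, 231], [121, 185, 228], [122, 187, 229], [122, 189, 230], [121, 188, 229], [121, 184, 228], [117, 179, 224], [120, 183, 226], [108, 168, 212], [69, 107, 165], [61, 94, 165], [63, 101, 180], [70, 113, 197], [72, 117, 205], [75, 123, 212], [75, 123, 219], [79, 128, 222], [85, 134, 228], [88, 139, 233], [92, 144, 238], [86, 141, 234], [87, 138, 233], [85, 135, 230], [84, 133, 229], [83, 134, 227], [78, 130, 223], [80, 128, 221], [72, 118, 207], [68, 109, 190], [89, 137, 189], [108, 168, 206], [107, 163, 206], [103, 162, 206], [103, 160, 203], [106, 162, 205]]
```

View pics/c.png

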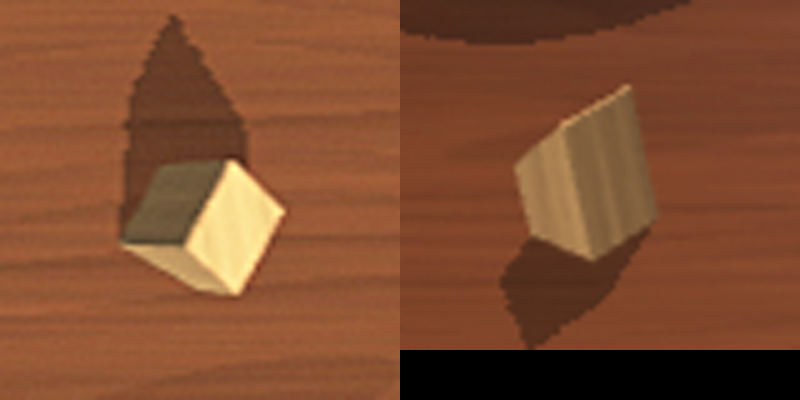

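The crop shows the bright face as the slope. The shaded face on its upper left runs the full height up to the toe edge, so it is the base, and it faces world +x+y. The toe edge runs from crop (232,158) to (183,245), which is px (496.4,226.6) to (486.6,244). The base's bottom edge is about px (483,228) to (474.4,243.4).

```bash
cat >> h.py <<'E'
from scipy.spatial.transform import Rotation as Ro
def pose():
    o=manip.observe(); R=Ro.from_quat(o["ee_rot"]).as_matrix(); return o,np.array(o["tool_pos"]),np.degrees(np.arctan2(R[1,0],R[0,0])),R
def plan(target,yaw,grip,n=None,frm=None):
    "rows from the present pose to target, tool x at world yaw (deg), tool down"
    o,p,y0,R=pose()
    if frm: p,y0=np.array(frm[0]),frm[1]
    d=np.array(target)-p; dy=(yaw-y0+180)%360-180
    n=n or int(np.ceil(max(np.linalg.norm(d)/19.5,abs(dy)/3.9,1)))
    for i in range(n):
        a=np.radians(y0+dy*i/n); s=d/n
        r=[s@[np.cos(a),np.sin(a),0],s@[np.sin(a),-np.cos(a),0],-s[2]]
        print([round(float(v)/20,3) for v in r]+[round(-dy/n/4,3),grip],end=",\n" if i%10==9 else ",")
    print(n)
E
python3 - <<'E'
from h import *
A=ray("top",496.4,226.6,90);B=ray("top",486.6,244,90);C=ray("top",483,228,0);D=ray("top",474.4,243.4,0)
for p,q in((A,B),(C,D)):
    v=p-q;print(((p+q)/2).round(1),np.linalg.norm(v).round(1),(np.degrees(np.arctan2(v[1],v[0]))+90).round(1))
# scene view: toe and bottom of base
s=lambda x,y:(130+(x-400)/5,155+y/5)
A=ray("scene",*s(630,88),90);B=ray("scene",*s(565,128),90);C=ray("scene",*s(655,215),0);D=ray("scene",*s(592,260),0)
for p,q in((A,B),(C,D)):
    v=q-p;print(((p+q)/2).round(1),np.linalg.norm(v).round(1),(np.degrees(np.arctan2(v[1],v[0]))+90).round(1))
o,p,y,R=pose();print(p,y,R.round(2).tolist())
E
```

```text
[ 437.2 -306.5   90. ] 50.5 58.2
[ 436.3 -308.9    0. ] 48.6 58.5
[ 443.  -299.2   90. ] 48.3 60.7
[ 438.5 -302.6    0. ] 51.1 62.3
[207.27367663 508.97863747 226.46379961] 157.8397753641754 [[-0.93, 0.38, -0.0], [0.38, 0.93, -0.0], [0.0, -0.0, -1.0]]
```

```bash
python3 - <<'E'
from h import *
plan((412,-349,190),59.5,1)
E
```

```text
[-0.558, -0.78, 0.04, np.float64(0.534), 1],[-0.587, -0.758, 0.04, np.float64(0.534), 1],[-0.614, -0.736, 0.04, np.float64(0.534), 1],[-0.641, -0.713, 0.04, np.float64(0.534), 1],[-0.668, -0.688, 0.04, np.float64(0.534), 1],[-0.693, -0.663, 0.04, np.float64(0.534), 1],[-0.717, -0.636, 0.04, np.float64(0.534), 1],[-0.74, -0.609, 0.04, np.float64(0.534), 1],[-0.763, -0.581, 0.04, np.float64(0.534), 1],[-0.784, -0.552, 0.04, np.float64(0.534), 1],
[-0.804, -0.523, 0.04, np.float64(0.534), 1],[-0.823, -0.492, 0.04, np.float64(0.534), 1],[-0.84, -0.461, 0.04, np.float64(0.534), 1],[-0.857, -0.43, 0.04, np.float64(0.534), 1],[-0.873, -0.397, 0.04, np.float64(0.534), 1],[-0.887, -0.365, 0.04, np.float64(0.534), 1],[-0.9, -0.331, 0.04, np.float64(0.534), 1],[-0.911, -0.297, 0.04, np.float64(0.534), 1],[-0.922, -0.263, 0.04, np.float64(0.534), 1],[-0.931, -0.229, 0.04, np.float64(0.534), 1],
[-0.939, -0.194, 0.04, np.float64(0.534), 1],[-0.946, -0.159, 0.04, np.float64(0.534), 1],[-0.951, -0.123, 0.04, np.float64(0.534), 1],[-0.955, -0.088, 0.04, np.float64(0.534), 1],[-0.957, -0.052, 0.04, n
[... 245 characters left out ...]
.945, 0.162, 0.04, np.float64(0.534), 1],[-0.938, 0.197, 0.04, np.float64(0.534), 1],[-0.93, 0.232, 0.04, np.float64(0.534), 1],[-0.921, 0.266, 0.04, np.float64(0.534), 1],[-0.91, 0.301, 0.04, np.float64(0.534), 1],[-0.899, 0.334, 0.04, np.float64(0.534), 1],[-0.886, 0.368, 0.04, np.float64(0.534), 1],[-0.871, 0.4, 0.04, np.float64(0.534), 1],[-0.856, 0.433, 0.04, np.float64(0.534), 1],[-0.839, 0.464, 0.04, np.float64(0.534), 1],
[-0.821, 0.495, 0.04, np.float64(0.534), 1],[-0.802, 0.525, 0.04, np.float64(0.534), 1],[-0.782, 0.555, 0.04, np.float64(0.534), 1],[-0.761, 0.584, 0.04, np.float64(0.534), 1],[-0.738, 0.612, 0.04, np.float64(0.534), 1],[-0.715, 0.639, 0.04, np.float64(0.534), 1],46
```

{"op": "move_arm", "data": {"rows": [[[-0.56, -0.78, 0.04, 0.53, 1], [-0.59, -0.76, 0.04, 0.53, 1], [-0.61, -0.74, 0.04, 0.53, 1], [-0.64, -0.71, 0.04, 0.53, 1], [-0.67, -0.69, 0.04, 0.53, 1], [-0.69, -0.66, 0.04, 0.53, 1], [-0.72, -0.64, 0.04, 0.53, 1], [-0.74, -0.61, 0.04, 0.53, 1], [-0.76, -0.58, 0.04, 0.53, 1], [-0.78, -0.55, 0.04, 0.53, 1]]]}}

```text
time: 1.1
tool_pos: [252.0, 322.0, 218.9]
ee_rot: [0.37, 0.929, -0.0, -0.0]
contact_force: [-0.2, -0.2, -0.2]
grip_width: 17.0
grip_force: 0.0
```

{"op": "move_arm", "data": {"rows": [[[-0.8, -0.52, 0.04, 0.53, 1], [-0.82, -0.49, 0.04, 0.53, 1], [-0.84, -0.46, 0.04, 0.53, 1], [-0.86, -0.43, 0.04, 0.53, 1], [-0.87, -0.4, 0.04, 0.53, 1], [-0.89, -0.36, 0.04, 0.53, 1], [-0.9, -0.33, 0.04, 0.53, 1], [-0.91, -0.3, 0.04, 0.53, 1], [-0.92, -0.26, 0.04, 0.53, 1], [-0.93, -0.23, 0.04, 0.53, 1]]]}}

```text
time: 2.1
tool_pos: [297.3, 136.0, 211.0]
ee_rot: [0.535, 0.845, -0.0, -0.0]
contact_force: [0.0, 0.2, 0.2]
grip_width: 0.3
grip_force: 0.0
```

{"op": "move_arm", "data": {"rows": [[[-0.94, -0.19, 0.04, 0.53, 1], [-0.95, -0.16, 0.04, 0.53, 1], [-0.95, -0.12, 0.04, 0.53, 1], [-0.95, -0.09, 0.04, 0.53, 1], [-0.96, -0.05, 0.04, 0.53, 1], [-0.96, -0.02, 0.04, 0.53, 1], [-0.96, 0.02, 0.04, 0.53, 1], [-0.96, 0.06, 0.04, 0.53, 1], [-0.95, 0.09, 0.04, 0.53, 1], [-0.95, 0.13, 0.04, 0.53, 1]]]}}

```text
time: 3.1
tool_pos: [343.5, -50.1, 203.0]
ee_rot: [0.681, 0.732, -0.0, -0.0]
contact_force: [0.6, 0.9, -0.4]
grip_width: 0.4
grip_force: 0.0
```

{"op": "move_arm", "data": {"rows": [[[-0.94, 0.16, 0.04, 0.53, 1], [-0.94, 0.2, 0.04, 0.53, 1], [-0.93, 0.23, 0.04, 0.53, 1], [-0.92, 0.27, 0.04, 0.53, 1], [-0.91, 0.3, 0.04, 0.53, 1], [-0.9, 0.33, 0.04, 0.53, 1], [-0.89, 0.37, 0.04, 0.53, 1], [-0.87, 0.4, 0.04, 0.53, 1], [-0.86, 0.43, 0.04, 0.53, 1], [-0.84, 0.46, 0.04, 0.53, 1]]]}}

```text
time: 4.1
tool_pos: [389.9, -236.0, 194.8]
ee_rot: [0.804, 0.594, -0.0, -0.001]
contact_force: [0.1, 0.2, -0.1]
grip_width: 0.3
grip_force: 0.0
```

{"op": "move_arm", "data": {"rows": [[[-0.82, 0.5, 0.04, 0.53, 1], [-0.8, 0.53, 0.04, 0.53, 1], [-0.78, 0.56, 0.04, 0.53, 1], [-0.76, 0.58, 0.04, 0.53, 1], [-0.74, 0.61, 0.04, 0.53, 1], [-0.71, 0.64, 0.04, 0.53, 1], [0, 0, 0, 0, 1]]]}}

```text
time: 4.8
tool_pos: [418.3, -348.2, 189.4]
ee_rot: [0.865, 0.502, -0.0, -0.001]
contact_force: [0.3, -0.3, -0.3]
grip_width: 0.5
grip_force: 0.0
```

```bash
sed -i 's/round(-dy/round(float(-dy)/;s/n\/4,3)/n\/4,2)/;s/\/20,3)/\/20,2)/' h.py; sed -i 's/float(-dy)\/n\/4/float(-dy\/n\/4)/' h.py; python3 - <<'E'
from h import *
o,p,y,R=pose();print(o["time"],p,y,o["grip_width"],o["qpos"])
plan((416,-342,106),59.5,1)
E
```

```text
4.8 [ 418.25733826 -348.22047684  189.36645223] 60.21793184656112 0.4838780702717642 [-7.98251974e-01  8.61845307e-02  1.44719418e+00 -3.47805492e-04
  1.60993581e+00 -2.78470259e-01]
[0.04, -0.05, 0.83, 0.04, 1],[0.04, -0.05, 0.83, 0.04, 1],[0.04, -0.05, 0.83, 0.04, 1],[0.04, -0.05, 0.83, 0.04, 1],[0.04, -0.05, 0.83, 0.04, 1],5
```

{"op": "move_arm", "data": {"rows": [[[0, -0.2, 0.83, 0.04, 1], [0, 0, 0.83, 0.04, 1], [0, 0, 0.83, 0.04, 1], [0, 0, 0.83, 0, 1], [0, 0, 0.83, 0, 1], [0.4, 0, 0, 0, 1], [0.4, 0, 0, 0, 1], [0.3, 0, 0, 0, 1], [0.3, 0, 0, 0, 1], [0.25, 0, 0, 0, 1]]]}}

```text
time: 5.8
tool_pos: [432.3, -316.1, 108.7]
ee_rot: [0.867, 0.499, 0.0, 0.001]
contact_force: [0.3, -0.1, 1.1]
grip_width: 0.2
grip_force: 0.4
```

{"op": "move_arm", "data": {"rows": [[[0.25, 0, 0, 0, 1], [0.25, 0, 0.03, 0, 1], [0.25, 0, 0.05, 0, 1], [0.25, 0, 0.07, 0, 1], [0.25, 0, 0.08, 0, 1]]]}}

```text
time: 6.3
tool_pos: [445.6, -294.6, 104.9]
ee_rot: [0.867, 0.499, 0.001, 0.001]
contact_force: [0.8, 1.6, 8.4]
grip_width: 0.5
grip_force: 3.3
```

```bash
python3 - <<'E'
from h import *
im=snap("scene","s1");cv2.imwrite("pics/s1c.png",cv2.resize(im[60:260,60:260],(600,600),interpolation=2))
E
```

```text
(no output)
```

View pics/s1c.png

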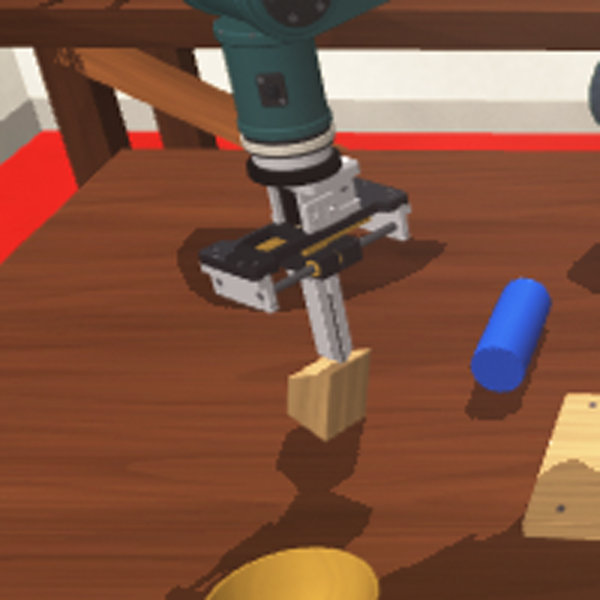

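The crop shows the chock's bottom edge still at px (168,207) to (182,195), where it started. The toe has moved about 7 px to the right, so it is tipping and not sliding. I'll continue along the arc.

{"op": "move_arm", "data": {"rows": [[[0.25, 0, 0.08, 0, 1], [0.25, 0, 0.1, 0, 1], [0.25, 0, 0.12, 0, 1], [0.25, 0, 0.14, 0, 1], [0.25, 0, 0.16, 0, 1], [0.25, 0, 0.18, 0, 1], [0.2, 0, 0.2, 0, 1], [0, 0, 0, 0, 1]]]}}

```text
time: 7.15
tool_pos: [464.9, -262.8, 86.2]
ee_rot: [0.866, 0.499, 0.004, 0.001]
contact_force: [4.0, 6.9, 12.0]
grip_width: 0.3
grip_force: 6.0
```

```bash
python3 - <<'E'
from h import *
im=snap("scene","s2");t=snap("top","t2")
cv2.imwrite("pics/s2c.png",np.hstack([cv2.resize(im[120:240,110:230],(400,400),interpolation=2),cv2.resize(t[190:290,440:540],(400,400),interpolation=2)]))
E
```

```text
(no output)
```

View pics/s2c.png

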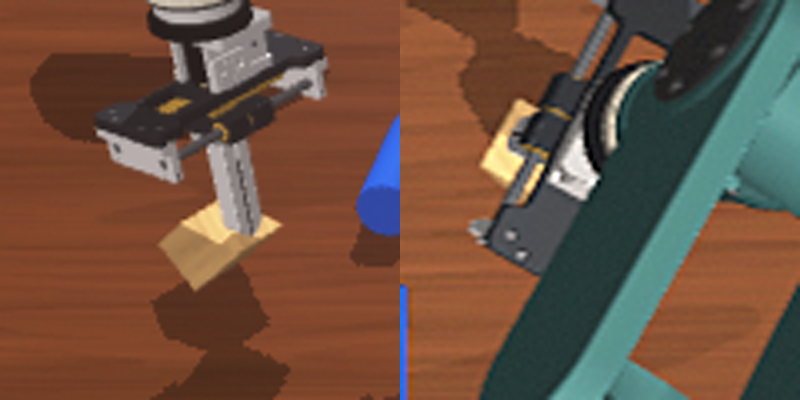

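The chock is now tilted about 45°, past its balance point, with the fingers resting on the slope. I'll lift off and let it settle.

{"op": "move_arm", "data": {"rows": [[[0, 0, -0.2, 0, 1], [0, 0, -0.5, 0, 1], [0, 0, -1, 0, 1], [0, 0, -1, 0, 1], [-1, 0, -1, 0, -0.6], [-1, 0, -1, 0, -0.6], [-1, 0, -1, 0, -0.6], [-1, 0, 0, 0, -0.6], [-1, 0, 0, 0, -0.6], [-1, 0, 0, 0, -0.6]]]}}

```text
time: 8.25
tool_pos: [399.9, -369.8, 197.3]
ee_rot: [0.867, 0.499, -0.0, -0.0]
contact_force: [-0.4, -0.7, 0.9]
grip_width: 45.2
grip_force: 0.0
```

```bash
python3 - <<'E'
from h import *
im=snap("scene","s3");t=snap("top","t3")
cv2.imwrite("pics/s3c.png",np.hstack([cv2.resize(im[140:240,130:230],(400,400),interpolation=2),cv2.resize(t[190:290,420:520],(400,400),interpolation=2)]))
E
```

```text
(no output)
```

View pics/s3c.png

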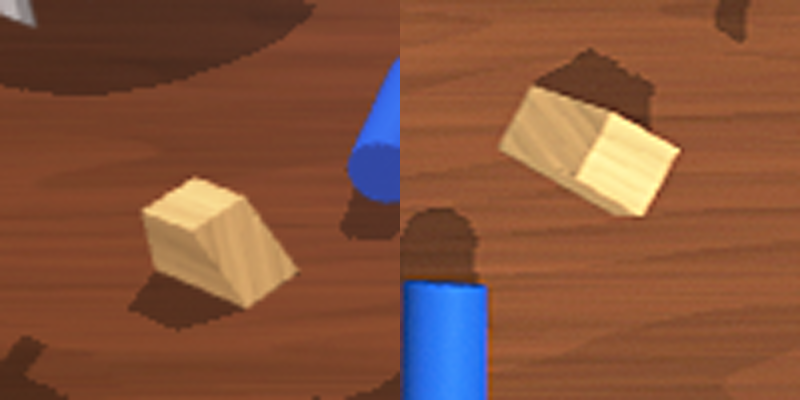

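The chock now lies on its base with the slope facing the row. Its toe edge is at top px (453,212) to (445,227.5), the flat's front edge at (472.5,217.5) to (464,234.5), and the heel's top edge at (490,227.5) to (480.5,244).

```bash
python3 - <<'E'
from h import *
m=[]
for (a,b,z) in(((453.25,211.75),(445,227.5),1),((472.5,217.5),(463.75,234.5),50),((490,227.5),(480.5,243.75),50)):
    A,B=ray("top",*a,z),ray("top",*b,z);v=A-B;m.append((A+B)/2);print(m[-1].round(1),np.linalg.norm(v).round(1),(np.degrees(np.arctan2(v[1],v[0]))+90).round(1))
d=m[0]-m[2];print(np.degrees(np.arctan2(d[1],d[0])),np.linalg.norm(d[:2]))
# scene
s=lambda x,y:(130+x/4,140+y/4)
for a,b,z in((s(297,270),s(248,308),1),(s(245,195),s(192,232),50),(s(196,178),s(143,210),50)):
    A,B=ray("scene",*a,z),ray("scene",*b,z);v=B-A;print(((A+B)/2).round(1),np.linalg.norm(v).round(1),(np.degrees(np.arctan2(v[1],v[0]))+90).round(1))
E
```

```text
[ 481.1 -230.5    1. ] 49.2 60.4
[ 462.  -263.9   50. ] 50.4 60.5
[ 436.4 -306.8   50. ] 49.5 57.4
59.681268875446484 88.48493796937892
[ 486.8 -224.3    1. ] 50.7 62.1
[ 465.8 -258.7   50. ] 52.3 61.8
[ 441.6 -299.2   50. ] 48.5 58.1
```

```bash
python3 - <<'E'
from h import *
plan((451.5,-282,120),60,-0.8,6)
E
```

```text
[0.86, 0.0, 0.64, -0.02, -0.8],[0.86, 0.0, 0.64, -0.02, -0.8],[0.86, 0.0, 0.64, -0.02, -0.8],[0.86, 0.0, 0.64, -0.02, -0.8],[0.86, 0.01, 0.64, -0.02, -0.8],[0.86, 0.01, 0.64, -0.02, -0.8],6
```

{"op": "move_arm", "data": {"rows": [[[0.86, 0, 0.64, 0, -0.8], [0.86, 0, 0.64, 0, -0.8], [0.86, 0, 0.64, 0, -0.8], [0.86, 0, 0.64, 0, -0.8], [0.86, 0, 0.64, 0, -0.8], [0.86, 0, 0.64, 0, -0.8], [0, 0, 1, 0, -0.8], [0, 0, 1, 0, -0.8], [0, 0, 1, 0, -0.8], [0, 0, 1, 0, -0.8]]]}}

```text
time: 9.35
tool_pos: [452.7, -278.8, 39.6]
ee_rot: [0.867, 0.499, -0.0, -0.001]
contact_force: [0.1, -0.9, 0.1]
grip_width: 84.5
grip_force: 0.0
```

{"op": "move_arm", "data": {"rows": [[[0, 0, 0.4, 0, -0.8], [0, 0, 0, 0, -0.8], [0, 0, 0, 0, 1], [0, 0, 0, 0, 1], [0, 0, 0, 0, 1], [0, 0, 0, 0, 1], [0, 0, 0, 0, 1], [0, 0, 0, 0, 1], [0, 0, 0, 0, 1], [0, 0, 0, 0, 1]]]}}

```text
time: 10.35
tool_pos: [452.8, -280.0, 33.2]
ee_rot: [0.867, 0.499, 0.0, 0.0]
contact_force: [-2.7, -1.2, 4.7]
grip_width: 49.6
grip_force: 30.0
```

```bash
python3 - <<'E'
from h import *
o,p,y,R=pose();print(o["time"],p,y,o["grip_width"],o["grip_force"],o["contact_force"])
# chock target: heel at y=-95 ; grasp 26 ahead
a=np.radians(86.9);L=np.array([506.,31])
g=L+np.array([np.cos(a),np.sin(a)])*(-95+26-31)
print(g)
plan((p[0],p[1],p[2]+60),y,1); plan((*g,p[2]+60),86.9,1,frm=((p[0],p[1],p[2]+60),y))
t=cv2.imread("pics/top0.png")
for u,z in((273,58),(289.5,45),(307,45)):print(ray("top",u,210,z).round(1))
E
```

```text
10.35 [ 452.84097279 -280.04531415   33.20711862] 59.83467456335636 49.59388018368404 29.968141615390778 [-2.73497115 -1.15567108  4.70982803]
[500.5921187  -68.85366703]
[0.0, 0.0, -0.75, -0.0, 1],[0.0, 0.0, -0.75, -0.0, 1],[0.0, 0.0, -0.75, -0.0, 1],[0.0, 0.0, -0.75, -0.0, 1],4
[0.86, -0.27, -0.0, -0.56, 1],[0.87, -0.24, -0.0, -0.56, 1],[0.88, -0.2, -0.0, -0.56, 1],[0.89, -0.17, -0.0, -0.56, 1],[0.89, -0.13, -0.0, -0.56, 1],[0.9, -0.1, -0.0, -0.56, 1],[0.9, -0.06, -0.0, -0.56, 1],[0.9, -0.03, -0.0, -0.56, 1],[0.9, 0.01, -0.0, -0.56, 1],[0.9, 0.05, -0.0, -0.56, 1],
[0.9, 0.08, -0.0, -0.56, 1],[0.89, 0.12, -0.0, -0.56, 1],12
[510.4 244.9  58. ]
[510.7 202.9  45. ]
[510.  156.3  45. ]
```

{"op": "move_arm", "data": {"rows": [[[0, 0, -0.75, 0, 1], [0, 0, -0.75, 0, 1], [0, 0, -0.75, 0, 1], [0, 0, -0.75, 0, 1], [0, 0, 0, 0, 1]]]}}

```text
time: 10.85
tool_pos: [453.9, -280.6, 94.2]
ee_rot: [0.867, 0.499, 0.001, 0.002]
contact_force: [1.2, 0.0, -1.2]
grip_width: 50.0
grip_force: 30.0
```

{"op": "move_arm", "data": {"rows": [[[0.86, -0.27, 0, -0.56, 1], [0.87, -0.24, 0, -0.56, 1], [0.88, -0.2, 0, -0.56, 1], [0.89, -0.17, 0, -0.56, 1], [0.89, -0.13, 0, -0.56, 1], [0.9, -0.1, 0, -0.56, 1], [0.9, -0.06, 0, -0.56, 1], [0.9, -0.03, 0, -0.56, 1], [0.9, 0.01, 0, -0.56, 1], [0.9, 0.05, 0, -0.56, 1]]]}}

```text
time: 11.85
tool_pos: [492.0, -102.9, 90.8]
ee_rot: [0.753, 0.658, -0.001, -0.001]
contact_force: [-1.0, 0.0, -2.3]
grip_width: 49.6
grip_force: 30.0
```

{"op": "move_arm", "data": {"rows": [[[0.9, 0.08, 0, -0.56, 1], [0.89, 0.12, 0, -0.56, 1], [0, 0, 0, 0, 1], [0, 0, 0, 0, 1]]]}}

```text
time: 12.25
tool_pos: [500.1, -68.7, 91.4]
ee_rot: [0.727, 0.687, -0.001, -0.001]
contact_force: [-1.1, -0.7, -1.0]
grip_width: 50.0
grip_force: 30.0
```

```bash
python3 - <<'E'
from h import *
o,p,y,R=pose();print(o["time"],p,y,o["grip_width"],o["contact_force"])
im=snap("scene","s4");t=snap("top","t4")
cv2.imwrite("pics/s4c.png",np.hstack([cv2.resize(im[130:255,225:425],(400,250),interpolation=2),cv2.resize(t[150:275,225:425],(400,250),interpolation=2)]))
E
```

```text
12.25 [500.14676686 -68.72287758  91.3894957 ] 86.73442047786834 50.02988218713314 [-1.11171657 -0.6632421  -1.03894057]
```

View pics/s4c.png

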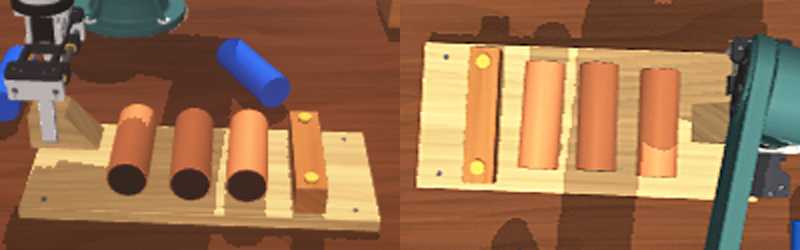

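The chock is level in the grip on the row's centre line (crop row 123, same as tube3's middle). I'll lower it.

{"op": "move_arm", "data": {"rows": [[[0, 0, 0.7, 0, 1], [0, 0, 0.6, 0, 1], [0, 0, 0.4, 0, 1], [0, 0, 0.2, 0, 1], [0, 0, 0.05, 0, 1], [0, 0, 0, 0, 1]]]}}

```text
time: 12.95
tool_pos: [500.9, -68.8, 53.6]
ee_rot: [0.727, 0.687, 0.0, -0.0]
contact_force: [-0.3, -0.3, -2.1]
grip_width: 49.8
grip_force: 30.0
```

{"op": "move_arm", "data": {"rows": [[[0, 0, 0.07, 0, 1], [0, 0, 0.05, 0, 1], [0, 0, 0, 0, 1]]]}}

```text
time: 13.25
tool_pos: [500.9, -68.8, 51.4]
ee_rot: [0.727, 0.687, 0.0, 0.0]
contact_force: [0.7, -0.5, -1.7]
grip_width: 49.5
grip_force: 30.0
```

{"op": "move_arm", "data": {"rows": [[[0, 0, 0.03, 0, 1], [0, 0, 0, 0, 1]]]}}

```text
time: 13.45
tool_pos: [501.0, -68.8, 51.2]
ee_rot: [0.727, 0.687, 0.0, 0.0]
contact_force: [-0.6, 0.5, 0.9]
grip_width: 49.8
grip_force: 30.0
```

{"op": "move_arm", "data": {"rows": [[[0, 0, 0.03, 0, 1], [0, 0, 0, 0, 1]]]}}

```text
time: 13.65
tool_pos: [501.0, -68.8, 51.2]
ee_rot: [0.727, 0.687, 0.0, 0.0]
contact_force: [-2.1, 0.6, 5.4]
grip_width: 49.8
grip_force: 30.0
```

{"op": "move_arm", "data": {"rows": [[[0, 0, 0.03, 0, 1], [0, 0, 0, 0, 1]]]}}

```text
time: 13.85
tool_pos: [501.0, -68.8, 51.2]
ee_rot: [0.727, 0.687, 0.0, 0.0]
contact_force: [-3.0, 1.1, 7.4]
grip_width: 49.9
grip_force: 30.0
```

{"op": "move_arm", "data": {"rows": [[[0.2, 0, -0.04, 0, 1], [0.2, 0, 0, 0, 1], [0.2, 0, 0, 0, 1], [0.2, 0, 0, 0, 1], [0.15, 0, 0, 0, 1], [0.15, 0, 0, 0, 1], [0.15, 0, 0, 0, 1], [0.15, 0, 0, 0, 1], [0.15, 0, 0, 0, 1], [0.15, 0, 0, 0, 1]]]}}

```text
time: 14.85
tool_pos: [503.7, -35.5, 51.2]
ee_rot: [0.727, 0.687, 0.0, 0.002]
contact_force: [0.9, -5.5, 5.4]
grip_width: 50.1
grip_force: 30.0
```

{"op": "move_arm", "data": {"rows": [[[0.12, 0, 0, 0, 1], [0.12, 0, 0, 0, 1], [0.12, 0, 0, 0, 1], [0.12, 0, 0, 0, 1], [0.12, 0, 0, 0, 1], [0.12, 0, 0, 0, 1], [0.12, 0, 0, 0, 1], [0.12, 0, 0, 0, 1], [0.12, 0, 0, 0, 1], [0.12, 0, 0, 0, 1]]]}}

```text
time: 15.85
tool_pos: [505.1, -12.4, 51.4]
ee_rot: [0.727, 0.687, -0.0, 0.002]
contact_force: [-0.9, -7.2, 5.6]
grip_width: 49.9
grip_force: 30.0
```

```bash
python3 - <<'E'
from h import *
o,p,y,R=pose();print(o["time"],p,y,o["grip_width"],o["contact_force"])
im=snap("scene","s5");t=snap("top","t5")
cv2.imwrite("pics/s5c.png",np.hstack([cv2.resize(im[130:255,225:425],(400,250),interpolation=2),cv2.resize(t[150:275,225:425],(400,250),interpolation=2)]))
E
```

```text
15.85 [505.12431888 -12.35071933  51.35412964] 86.72245413160341 49.88107706136801 [-0.93988214 -7.22632949  5.5758859 ]
```

View pics/s5c.png

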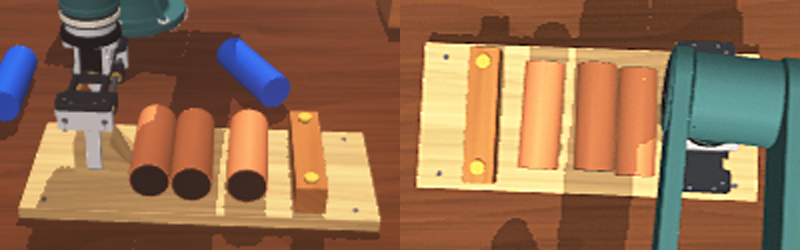

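Tube3 has closed up to tube2, with the chock square at its middle. I'll keep pushing slowly.

{"op": "move_arm", "data": {"rows": [[[0.12, 0, 0, 0, 1], [0.12, 0, 0, 0, 1], [0.12, 0, 0, 0, 1], [0.12, 0, 0, 0, 1], [0.12, 0, 0, 0, 1], [0.12, 0, 0, 0, 1], [0.12, 0, 0, 0, 1], [0.12, 0, 0, 0, 1], [0.12, 0, 0, 0, 1], [0.12, 0, 0, 0, 1]]]}}

```text
time: 16.95
tool_pos: [506.5, 11.2, 51.4]
ee_rot: [0.727, 0.687, -0.001, 0.002]
contact_force: [0.5, -8.8, 6.5]
grip_width: 49.8
grip_force: 30.0
```

{"op": "move_arm", "data": {"rows": [[[0.1, 0, 0, 0, 1], [0.1, 0, 0, 0, 1], [0.1, 0, 0, 0, 1], [0.1, 0, 0, 0, 1], [0.1, 0, 0, 0, 1], [0.1, 0, 0, 0, 1]]]}}

```text
time: 17.55
tool_pos: [507.2, 23.1, 51.4]
ee_rot: [0.727, 0.687, -0.001, 0.002]
contact_force: [-1.2, -7.6, 6.6]
grip_width: 49.9
grip_force: 30.0
```

{"op": "move_arm", "data": {"rows": [[[0.05, 0, 0, 0, 1], [0.05, 0, 0, 0, 1], [0.05, 0, 0, 0, 1], [0.05, 0, 0, 0, 1], [0.05, 0, 0, 0, 1]]]}}

```text
time: 18.05
tool_pos: [507.4, 28.1, 51.4]
ee_rot: [0.727, 0.687, -0.001, 0.002]
contact_force: [0.0, -9.2, 6.1]
grip_width: 49.8
grip_force: 30.0
```

{"op": "move_arm", "data": {"rows": [[[0.05, 0, 0, 0, 1], [0.05, 0, 0, 0, 1], [0.05, 0, 0, 0, 1], [0.05, 0, 0, 0, 1]]]}}

```text
time: 18.45
tool_pos: [507.7, 32.1, 51.4]
ee_rot: [0.727, 0.687, -0.001, 0.002]
contact_force: [0.7, -8.3, 6.3]
grip_width: 49.7
grip_force: 30.0
```

{"op": "move_arm", "data": {"rows": [[[0.04, 0, 0, 0, 1], [0.04, 0, 0, 0, 1], [0.04, 0, 0, 0, 1]]]}}

```text
time: 18.75
tool_pos: [507.8, 34.5, 51.4]
ee_rot: [0.727, 0.687, -0.001, 0.002]
contact_force: [-0.1, -9.0, 7.3]
grip_width: 49.7
grip_force: 30.0
```

{"op": "move_arm", "data": {"rows": [[[0.04, 0, 0, 0, 1], [0.04, 0, 0, 0, 1]]]}}

```text
time: 18.95
tool_pos: [507.8, 34.9, 51.5]
ee_rot: [0.727, 0.687, -0.002, 0.003]
contact_force: [0.3, -12.1, 7.1]
grip_width: 49.9
grip_force: 30.0
```

```bash
python3 - <<'E'
from h import *
t=snap("top","t6")
for v in(195,215,225): print(v,[''.join(f"{t[v,u,1]:4d}" for u in range(266,345))])
E
```

```text
195 [' 162 162 162 162 164 168 174 134  50  95 143 156 170 176 183 187 189 192 195 201 197 191 185 181 171 166 158 144 117 104 120 140 153 165 179 181 185 188 196 197 203 179 128 134 134 131 124 122 115  95  79  93 103 112 117 122 125 128 132 133 137 142 139  97  44 106 135 137 143 142 142 140 143 144 147 119  67 111 151']
215 [' 169 168 164 165 175 177 132  85 137 155 168 177 183 187 189 196 200 204 204 197 184 180 174 172 160 147 129 114 110 117 140 158 170 181 187 186 190 198 201 206 179 131 133 132 128 126 121 115 100  82  94 106 112 121 126 127 129 132 140 143 144 139 139 140 122 100 124 141 141 142 142 140 141 144 144 110  86 132 143']
225 [' 170 166 165 165 169 142  75 121 152 166 172 178 186 190 197 200 202 201 194 185 180 176 169 159 148 132 105 124 140 119 148 164 176 183 188 188 193 203 205 181 132 132 131 127 125 123 115 108  89  78  99 111 116 123 130 128 130 137 141 142 142 137 134 132 131 114 117 144 143 141 144 142 141 143 143 109  43  59  58']
```

The arm moved only 0.4 mm for 1.6 mm commanded and the force rose to 12 N, so the row is against the stop. I'll press home and hold.

{"op": "move_arm", "data": {"rows": [[[0.03, 0, 0, 0, 1], [0.03, 0, 0, 0, 1], [0, 0, 0, 0, 1]]]}}

```text
time: 19.3
tool_pos: [507.8, 36.0, 51.5]
ee_rot: [0.727, 0.686, -0.002, 0.003]
contact_force: [0.3, -10.7, 8.1]
grip_width: 50.0
grip_force: 30.0
```

{"op": "move_arm", "data": {"rows": [[[0.02, 0, 0, 0, 1], [0.02, 0, 0, 0, 1], [0, 0, 0, 0, 1]]]}}

```text
time: 19.6
tool_pos: [507.8, 36.8, 51.5]
ee_rot: [0.727, 0.686, -0.002, 0.003]
contact_force: [-0.2, -10.5, 7.4]
grip_width: 49.5
grip_force: 30.0
```

{"op": "move_arm", "data": {"rows": [[[0.03, 0, 0, 0, 1], [0.03, 0, 0, 0, 1], [0, 0, 0, 0, 1]]]}}

```text
time: 19.9
tool_pos: [507.8, 38.0, 51.5]
ee_rot: [0.727, 0.686, -0.002, 0.003]
contact_force: [0.0, -11.9, 7.4]
grip_width: 49.8
grip_force: 30.0
```

{"op": "move_arm", "data": {"rows": [[[0.03, 0, 0, 0, 1], [0.03, 0, 0, 0, 1], [0, 0, 0, 0, 1]]]}}

```text
time: 20.2
tool_pos: [507.9, 39.2, 51.5]
ee_rot: [0.727, 0.686, -0.002, 0.003]
contact_force: [-1.3, -11.7, 7.4]
grip_width: 50.4
grip_force: 30.0
```

{"op": "move_arm", "data": {"rows": [[[0.03, 0, 0, 0, 1], [0.03, 0, 0, 0, 1], [0, 0, 0, 0, 1]]]}}

```text
time: 20.5
tool_pos: [507.9, 39.8, 51.6]
ee_rot: [0.727, 0.686, -0.002, 0.004]
contact_force: [-1.3, -12.4, 8.9]
grip_width: 49.9
grip_force: 30.0
```

{"op": "move_arm", "data": {"rows": [[[0.03, 0, 0, 0, 1], [0.03, 0, 0, 0, 1], [0, 0, 0, 0, 1]]]}}

```text
time: 20.8
tool_pos: [507.9, 40.0, 51.7]
ee_rot: [0.727, 0.686, -0.003, 0.004]
contact_force: [-2.3, -15.6, 9.8]
grip_width: 49.4
grip_force: 30.0
```

{"op": "move_arm", "data": {"rows": [[[0.03, 0, 0, 0, 1], [0.03, 0, 0, 0, 1], [0, 0, 0, 0, 1]]]}}

```text
time: 21.1
tool_pos: [507.9, 40.1, 51.9]
ee_rot: [0.727, 0.686, -0.004, 0.005]
contact_force: [-3.1, -18.1, 9.2]
grip_width: 50.0
grip_force: 30.0
```

```bash
python3 - <<'E'
from h import *
im=snap("scene","s7");t=snap("top","t7")
cv2.imwrite("pics/s7c.png",np.hstack([cv2.resize(im[165:245,280:400],(450,300),interpolation=2),cv2.resize(t[160:250,245:350],(350,300),interpolation=2)]))
E
```

```text
(no output)
```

View pics/s7c.png

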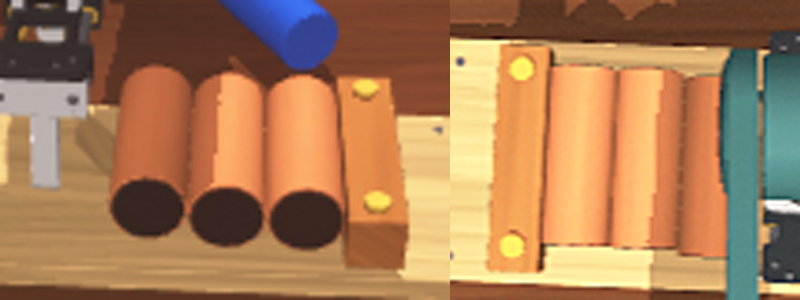

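All three tubes are tight against each other and the stop, and the force is building at about 18 N gross. I'll hold it there for a second.

{"op": "move_arm", "data": {"rows": [[[0, 0, 0, 0, 1], [0, 0, 0, 0, 1], [0, 0, 0, 0, 1], [0, 0, 0, 0, 1], [0, 0, 0, 0, 1], [0, 0, 0, 0, 1], [0, 0, 0, 0, 1], [0, 0, 0, 0, 1], [0, 0, 0, 0, 1], [0, 0, 0, 0, 1]]]}}

```text
time: 22.2
tool_pos: [507.9, 40.1, 51.8]
ee_rot: [0.727, 0.686, -0.004, 0.005]
contact_force: [-1.4, -18.3, 9.7]
grip_width: 49.6
grip_force: 30.0
```

{"op": "move_arm", "data": {"rows": [[[-0.03, 0, 0, 0, 1], [-0.03, 0, 0, 0, 1], [-0.03, 0, 0, 0, 1], [0, 0, 0, 0, 1]]]}}

```text
time: 22.6
tool_pos: [507.9, 40.0, 51.6]
ee_rot: [0.727, 0.686, -0.003, 0.004]
contact_force: [-1.1, -13.7, 8.6]
grip_width: 50.1
grip_force: 30.0
```

{"op": "move_arm", "data": {"rows": [[[-0.03, 0, 0, 0, 1], [-0.03, 0, 0, 0, 1], [-0.03, 0, -0.02, 0, 1], [-0.02, 0, -0.02, 0, 1], [0, 0, 0, 0, 1]]]}}

```text
time: 23.1
tool_pos: [507.8, 39.8, 51.4]
ee_rot: [0.727, 0.686, -0.001, 0.002]
contact_force: [1.3, -8.2, 3.9]
grip_width: 50.0
grip_force: 30.0
```

{"op": "move_arm", "data": {"rows": [[[-0.03, 0, 0, 0, 1], [-0.03, 0, 0, 0, 1], [0, 0, -0.01, 0, 1], [0, 0, 0, 0, 1]]]}}

```text
time: 23.5
tool_pos: [507.8, 39.7, 51.3]
ee_rot: [0.727, 0.686, -0.0, 0.001]
contact_force: [2.0, -6.3, 2.9]
grip_width: 49.6
grip_force: 30.0
```

{"op": "move_arm", "data": {"rows": [[[0, 0, 0, 0, -0.5], [0, 0, 0, 0, -0.5], [0, 0, 0, 0, -0.5], [0, 0, 0, 0, -0.5], [0, 0, 0, 0, -0.5], [0, 0, 0, 0, -0.5]]]}}

```text
time: 24.1
tool_pos: [507.0, 41.0, 51.2]
ee_rot: [0.727, 0.687, 0.0, -0.0]
contact_force: [0.9, -0.1, -0.1]
grip_width: 70.5
grip_force: 0.0
```

{"op": "move_arm", "data": {"rows": [[[0, 0, -0.3, 0, -0.5], [0, 0, -0.6, 0, -0.5], [0, 0, -1, 0, -0.5], [0, 0, -1, 0, -0.5], [0, 0, -1, 0, -0.5], [0, 0, -1, 0, -0.5], [-1, 0, -1, 0, -0.5], [-1, 0, -1, 0, -0.5], [-1, 0, -1, 0, -0.5], [-1, 0, -1, 0, -0.5]]]}}

```text
time: 25.1
tool_pos: [502.5, -39.8, 231.6]
ee_rot: [0.727, 0.687, 0.001, 0.001]
contact_force: [0.6, -0.1, 0.3]
grip_width: 70.2
grip_force: 0.0
```

{"op": "move_arm", "data": {"rows": [[[-1, 0, 0, 0, -0.5], [-1, 0, 0, 0, -0.5], [-1, 0, 0, 0, -0.5], [-1, 0, 0, 0, -0.5], [-1, 0, 0, 0, -0.5], [-1, 0, 0, 0, -0.5], [-1, 0, 0, 0, -0.5], [-1, 0, 0, 0, -0.5], [0, 0, 0, 0, -0.5], [0, 0, 0, 0, -0.5]]]}}

```text
time: 26.1
tool_pos: [493.4, -198.6, 230.0]
ee_rot: [0.727, 0.686, 0.0, 0.0]
contact_force: [0.8, 0.7, 0.3]
grip_width: 70.2
grip_force: 0.0
```

```bash
python3 - <<'E'
from h import *
im=snap("scene","s8");t=snap("top","t8")
cv2.imwrite("pics/s8c.png",np.hstack([cv2.resize(im[165:245,250:370],(450,300),interpolation=2),cv2.resize(t[160:250,265:370],(350,300),interpolation=2)]))
E
```

```text
(no output)
```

View pics/s8c.png

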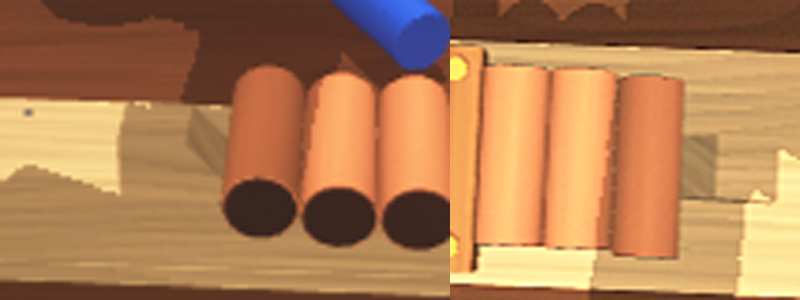

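The tubes are tight together and the chock sits against tube3's middle; the slope/flat edge is near crop u=717. One quick numeric check before handing in.

```bash
python3 - <<'E'
from h import *
U=lambda u,v:(265+(u-450)/3.333,160+v/3.333)
f=ray("top",*U(717,165),68)[1];a=[ray("top",*U(u,165),z)[1] for u,z in((615,45),(682,45))]
print("tube3 axis minus slope edge (54 wanted)",np.mean(a)-f,a)
b=[ray("top",*U(u,165),45)[1] for u in(549,613)];print("tube2",np.mean(b))
E
```

```text
tube3 axis minus slope edge (54 wanted) 53.4619554987318 [np.float64(136.4150646131739), np.float64(83.14211085298902)]
tube2 163.50677666057575
```

```bash
python3 -c "
from station import manip
print(manip.hand_in())"
```

```text
the job is handed in; nothing more can be done
None
```

I handed the job in at about 26 s of the 66 s allowed; the hand-in returned no verdict. The chock lies base down against the middle of tube3 and is released. The three tubes looked tight against each other and the stop batten in the last pictures. The press was held for about a second at roughly 18 N measured at the wrist, somewhat less than that on the tubes because of friction on the board, and the hammer, bowl and swage block were never approached.

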